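# Right the toppled scrap bin and drop the rejected locks in it

### The job

The narrow sheet-steel scrap bin has toppled onto its end: stand it upright on the worktop, setting it down on its base rather than knocking it over. Then drop the three rejected locks within reach, namely the two lock cylinders and the flat padlock with the visible round shackle, into it. Leave the thick block-shaped padlock, the roll of tape and the pen-like tester where they are.

Things in the scene. Friction and masses are not known exactly. Their poses are not given: they have to be found in the camera images.
- scrap_bin: narrow open box of bare sheet steel, 130 long (own x) x 64 wide (y) x 90 high (z, to the open mouth), walls and floor 3 mm, 0.25 kg; label holder on its -x end. Origin: centre of its base's underside. At the start it stands on its +x end (x down, 130 mm tall, mouth facing roughly the robot), left of the middle; upright: z up, origin at height 0. Grip it across the 64 mm width
- cylinder_a: brass-coloured lock cylinder of oval (keyhole-shaped) profile lying on its side, 33 (own x) x 65 (own y, its length) x 17 (z) mm, 0.2 kg; origin: centre of its underside. A reject
- cylinder_b: grey steel lock cylinder of the same shape and size as cylinder_a, axes and origin likewise. A reject
- shackle_padlock: flat brass padlock with a visible round shackle, lying flat, 61 (own x) x 40 (own y) x 14 (z) mm, 0.16 kg; origin: centre of its underside. The solid body runs from x = -31 to +3 mm, 40 mm wide in y; the shackle bow from x = +3 to +31. A reject
- block_padlock: thick block-shaped padlock without a projecting shackle, 41 (own x) x 53 (own y) x 24 mm; origin: centre of its underside. Good: not to be moved
- tape_roll: roll of black tape lying flat, 62 mm across, 19 high; bystander behind the bin
- voltage_tester: pen-like tester, 15 x 148 (own y) x 15 mm, lying at the right side; bystander

How it is judged:
By the outcome, as a careful person would: the job done as asked, in the order asked, and still so for the second after the job is handed in, with the robot touching nothing.
It also fails if it takes over 72 s, if anything falls off the work surface, if the arm or the gripper's body presses on something with over 40 N, if the wrist force passes 120 N, or if a joint passes its speed limit or range.

### The arm

A 6-joint arm with a two-finger parallel gripper is mounted at the origin on a cart in front of the work surface, level with it; the furniture and walls round the work are solid. World frame = base frame: x ahead of the robot, y to its left, z up, the work surface at z = 0. Lengths are in m, angles in rad, forces in N, time in s.
With the tool pointing down it reaches from about 0.35 to 0.775 m from the base axis. Payload 7.3 kg.
Tool frame: the origin (TCP) lies at the very end of the fingers, on their centre line; the grasp point (between the pads) lies 19 mm behind it; z points along the fingers, y is the direction in which the jaws open and shut (so a half turn about z gives the same grasp; the last joint's range is limited). The gripper opens to 92 mm and grips with 3 to 60 N. Pads are 19 mm wide; open, the fingers measure 130 mm over their backs; the gripper's body (75 mm by 190 mm) begins 47 mm behind the grasp point.
Start: joints at [-1.292, 0.342, 1.524, -0, 1.275, -0.146], TCP at [0.216, -0.478, 0.227] pointing down, gripper open.
Joint ranges: [-2.53, 2.53], [-0.77, 2.02], [0.04, 2.7], [-1, 4.14], [0.28, 2.66], [-3.11, 3.11]. Speed limits (rad/s): [2.57, 2.57, 3.14, 3.14, 3.14, 3.14].

### API

Orientations are given as [roll, pitch, yaw] about the fixed x, y, z axes, in that order (R = Rz(yaw) Ry(pitch) Rx(roll)).
In Python, from cell import observe, read_camera, camera_info, hand_in gives the robot as it stands.
- The arm moves only by the tool jog_arm, never from a script. Its argument "rows" is one flat list of numbers, 5 for each row, row after row: the finger opening in mm, from 0 to 91.8, then the shift along the tool's x, y, z in mm, then the turn about the tool's z in degrees. In form: [gripper, tx, ty, tz, roll, gripper, tx, ty, tz, roll, ...]. A call has 1 to 20 rows; each row shifts and turns the commanded pose from where the row before left it, along the tool's axes as they then stand; what a row does not reach is not made up. A row lasts 1/10 s, in which the tool goes at most 50 mm and 8.59 degrees, less where a joint would pass 70% of its speed; a pose out of reach is approached as far as the arm can. A call with a gripper value outside its range is refused whole. The fingers move at their own pace and stop on an object; "grip_force" is the grip in N (left out, the last holds). Time passes only in rows, so rows that do not move let the fingers close. It gives the time, the measured TCP pose, the force and the opening at its end, in the units of the state.
- observe(): the state, without advancing time (a new reading comes with each control period).
- read_camera(name): name is "side" or "top" or "wrist"; returns (picture, depth): 384x512x3 uint8, red, green, blue; 384x512 float32, m along the optical axis (not along the pixel's ray), 0 where there is no reading.
- camera_info(name): a dict with "fx", "fy", "cx", "cy" (pixels), "distortion" ([k1, k2, p1, p2, k3] as OpenCV has them; the pictures are not rectified), "extrinsics" (4x4, takes a point from camera to world coordinates); the wrist camera has in their place "tool_from_camera" (4x4, takes a point from camera to tool coordinates, whose origin is the TCP and whose axes are the flange's). Camera axes: x right, y up, looking along -z (the intrinsics and any distortion apply to the point x, -y, -z); pixel columns grow to the right and rows downward; lengths in m; the calibration is good to about 2 mm. A picture is of the moment at which its call begins: read the wrist's pose just before it. camera_info takes no time and is no camera call.
- hand_in(): hands the job in, once; it reports no verdict.
The state is a dict: "time": time; "qpos": joint angles; "qvel": joint speeds; "joint_efforts": joint torques, N m; "tool_pos": TCP position; "tool_rot": TCP orientation; "contact_force": force on the tool from outside, world axes, zero at the start; "torque": the same for the moment, N m; "opening": finger opening in m.
Only numpy, scipy, OpenCV 4.12 (cv2) and the standard library are available. Lean on these libraries where they do the work, as an engineer would, in place of code of your own. Each camera call takes 0.05 s, during which the arm holds its last target. There are 200 camera calls.

## Working session

There is one attempt and no reset: what is moved stays moved. The work goes in short steps, Python scripts to look and compute and a tool call to move; the robot and the scene stay as the last step left them, time stands still between calls to the robot, and variables do not carry over. Pictures are saved under pics/ and viewed, about 8 in all and at most 12, crops included, and the job is handed in when it is done.

Besides the shell and the picture viewer there is one more tool, called after "Call:" by a JSON object that holds its "op" and its "data". jog_arm: Moves the arm, as the interface text tells. Its arguments: {"type":"object","properties":{"rows":{"type":"array","items":{"type":"number"}},"grip_force":{"type":"number"}},"required":["rows"]}

```bash
ls; mkdir -p pics
cat > h.py <<'E'
import numpy as np, cv2
from cell import *
def grab(n,fn=None):
    s=observe(); im,d=read_camera(n); i=camera_info(n)
    if fn: cv2.imwrite('pics/'+fn,im[:,:,::-1])
    if n=='wrist':
        from scipy.spatial.transform import Rotation as R
        T=np.eye(4);T[:3,:3]=R.from_euler('xyz',s['tool_rot']).as_matrix();T[:3,3]=s['tool_pos'];T=T@i['tool_from_camera']
    else: T=np.array(i['extrinsics'])
    K=np.array([[i['fx'],0,i['cx']],[0,i['fy'],i['cy']],[0,0,1.]])
    return im,d,K,np.array(i['distortion']),T
def cloud(g):
    im,d,K,D,T=g
    v,u=np.mgrid[:384,:512]; p=cv2.undistortPoints(np.stack([u.ravel(),v.ravel()],1).astype(np.float64)[:,None],K,D)[:,0]
    z=d.ravel(); P=np.stack([p[:,0]*z,-p[:,1]*z,-z],1)@T[:3,:3].T+T[:3,3]; P[z==0]=np.nan
    return P.reshape(384,512,3)
def plane(g,uv,h):
    im,d,K,D,T=g
    p=cv2.undistortPoints(np.array(uv,float).reshape(-1,1,2),K,D)[:,0]
    r=np.c_[p[:,0],-p[:,1],-np.ones(len(p))]@T[:3,:3].T
    return T[:3,3]+r*((h-T[2,3])/r[:,2])[:,None]
E
python3 - <<'E'
from h import *
g=grab('top','top0.png');s=grab('side','side0.png')
for n,a in(('top',g),('side',s)): print(n,a[4].round(3).tolist(),a[2][0,0])
np.save('top0.npy',cloud(g));np.save('side0.npy',cloud(s))
a=np.vstack([g[0],s[0]])[:,:,::-1]
cv2.imwrite('pics/both0.png',np.hstack([cv2.resize(g[0],(400,300)),cv2.resize(s[0],(400,300))])[:,:,::-1])
E
```

```text
pics
top [[0.024, 0.994, -0.104, 0.459], [-1.0, 0.025, 0.007, -0.096], [0.01, 0.104, 0.995, 1.661], [0.0, 0.0, 0.0, 1.0]] 388.9870731254059
side [[-0.877, 0.292, -0.383, 0.131], [-0.481, -0.546, 0.686, 0.766], [-0.009, 0.785, 0.619, 0.856], [0.0, 0.0, 0.0, 1.0]] 368.9486965405274
```

View pics/top0.png

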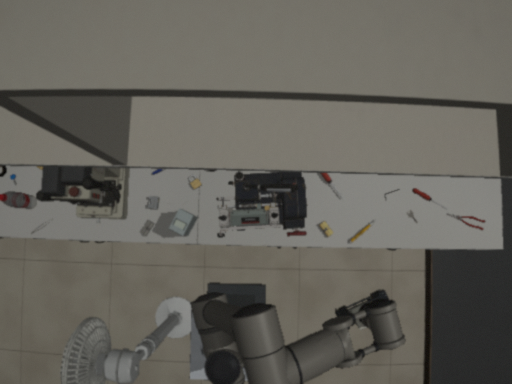

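View pics/side0.png

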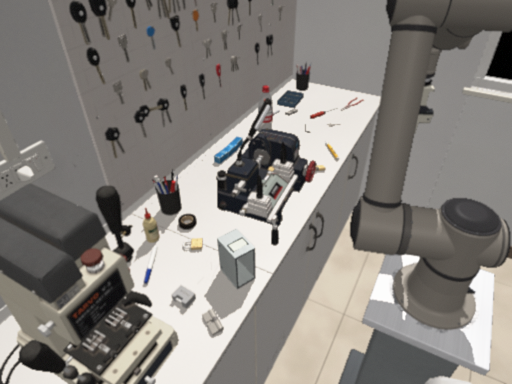

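Run:
```python
import cv2,numpy as np
a=cv2.imread('pics/top0.png')[155:250,125:255];b=cv2.imread('pics/side0.png')[195:345,130:270]
c=cv2.imread('pics/top0.png')[155:250,280:410]
f=lambda x:cv2.resize(x,(400,292),interpolation=cv2.INTER_CUBIC)
out=np.hstack([np.vstack([f(a),f(c)]),cv2.resize(b,(400,584),interpolation=cv2.INTER_CUBIC)])
cv2.imwrite('pics/crop0.png',out)
P=np.load('top0.npy');S=np.load('side0.npy')
for n,(u,v) in dict(brass=(195,183),g1=(152,202),g2=(147,228),bintop=(181,222),yel=(326,229),pen=(361,231),ul=(171,211),edge=(200,240)).items(): print(n,P[v,u].round(3))
for n,(u,v) in dict(brass=(195,243),g1=(183,296),g2=(212,321),bin=(237,258),yel=(320,168),tape=(188,221)).items(): print('s',n,S[v,u].round(3))
```

```text
brass [0.679 0.16  0.013]
g1 [0.592 0.34  0.02 ]
g2 [0.481 0.357 0.014]
bintop [0.507 0.192 0.127]
yel [ 0.496 -0.402  0.016]
pen [ 0.491 -0.557  0.004]
ul [ 0.557  0.262 -0.004]
edge [0.437 0.13  0.005]
s brass [0.683 0.162 0.011]
s g1 [0.588 0.344 0.025]
s g2 [0.489 0.356 0.   ]
s bin [0.481 0.235 0.126]
s yel [ 0.484 -0.399  0.014]
s tape [ 0.773  0.08  -0.003]
```

View pics/crop0.png

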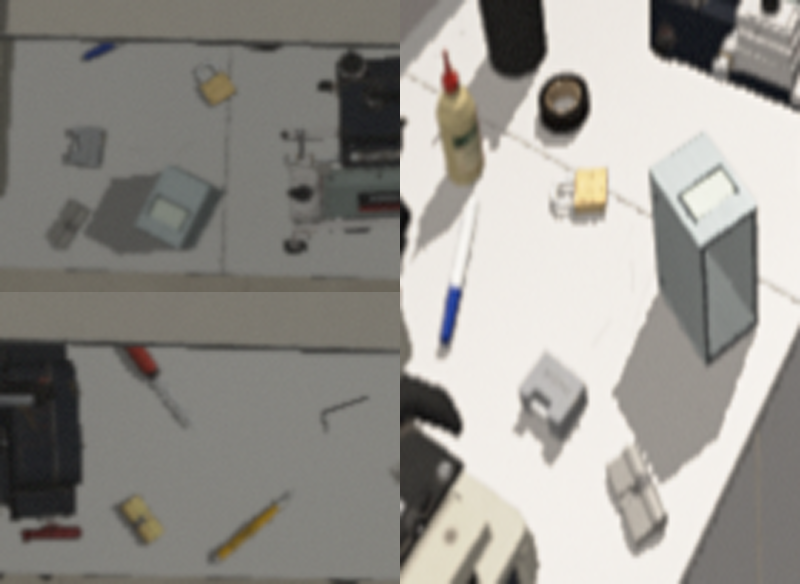

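Clear: the shackle padlock is at about (0.68, 0.16), the block padlock at (0.59, 0.34), cylinder_b at (0.485, 0.357) and cylinder_a at (0.49, -0.40). The bin is near (0.5, 0.2). Next I measure the bin from the depth images.

Run:
```python
from h import *
P=np.load('top0.npy');S=np.load('side0.npy')
for n,C in(('top',P),('side',S)):
    m=(abs(C[...,0]-.5)<.1)&(abs(C[...,1]-.2)<.1)&(C[...,2]>.115)&(C[...,2]<.15)
    q=C[m]; print(n,len(q),np.median(q,0).round(3),[np.round(x,3) for x in cv2.minAreaRect((q[:,:2]*1000).astype(np.float32))])
    print(cv2.boxPoints(cv2.minAreaRect((q[:,:2]*1000).astype(np.float32))).round(0).tolist())
# corner pixels of the top face in the two views, from crops
t=grab('top');s=grab('side')
tc=np.array([[175,167],[220,187],[180,249],[135,229]])*[130/400,95/292]+[125,155]
sc=np.array([[703,134],[755,207],[704,247],[651,172]]).astype(float); sc=(sc-[400,0])*[140/400,150/584]+[130,195]
print(plane(t,tc,.13).round(3)[:,:2].tolist());print(plane(s,sc,.13).round(3)[:,:2].tolist())
```

```text
top 375 [0.507 0.193 0.13 ] [array([507.356, 193.987]), array([64.513, 89.802]), np.float64(64.73)]
[[453.0, 184.0], [534.0, 146.0], [562.0, 204.0], [481.0, 242.0]]
side 680 [0.509 0.198 0.13 ] [array([509.996, 194.275]), array([65.374, 94.252]), np.float64(64.831)]
[[453.0, 185.0], [539.0, 145.0], [567.0, 204.0], [481.0, 244.0]]
[[0.557, 0.19], [0.533, 0.131], [0.452, 0.179], [0.476, 0.238]]
[[0.535, 0.15], [0.456, 0.188], [0.48, 0.24], [0.559, 0.206]]
```

```bash
cat >> h.py <<'E'
from scipy.spatial.transform import Rotation as Ro
def go(x,y,z,ydir=None):
    "print shift mm in present tool axes, and turn to bring tool y along ydir (mod 180)"
    s=observe();R=Ro.from_euler('xyz',s['tool_rot']).as_matrix();p=np.array(s['tool_pos'])
    print('pos',p.round(4),'ydir',R[:,1].round(3),'open',round(s['opening']*1000,1),'F',np.round(s['contact_force'],1),'t',round(s['time'],2),'q6',round(s['qpos'][5],2))
    print('shift',(R.T@(np.array([x,y,z])-p)*1000).round(0))
    if ydir is not None:
        v=R.T@np.array([*ydir,0.]); print('turn',((np.degrees(np.arctan2(-v[0],v[1]))+90)%180-90).round(1))
E
python3 -c "
from h import *
go(.484,.205,.25,(.43,.903)); print(observe()['tool_rot'], camera_info('wrist')['tool_from_camera'])"
```

```text
pos [ 0.2163 -0.4781  0.2263] ydir [ 0.412 -0.911 -0.001] open 91.7 F [-0.4  0.  -0.1] t 0.2 q6 -0.15
shift [ 525. -512.  -23.]
turn 49.8
[-3.14069722e+00 -1.33403793e-04  4.24760130e-01] [[-2.64445862e-04  9.62840569e-01  2.70070303e-01  7.23749815e-02]
 [ 9.99999950e-01  3.02052653e-04 -9.76882655e-05 -1.81950472e-03]
 [-1.75633677e-04  2.70070263e-01 -9.62840601e-01 -1.58659089e-01]
 [ 0.00000000e+00  0.00000000e+00  0.00000000e+00  1.00000000e+00]]
```

Call:
{"op": "jog_arm", "data": {"rows": [91.8,10,0,-40,0,91.8,25,-20,-30,0,91.8,35,-34,0,0,91.8,35,-34,0,0,91.8,35,-34,0,0,91.8,35,-34,0,0,91.8,35,-34,0,0,91.8,35,-34,0,0,91.8,35,-34,0,0,91.8,35,-34,0,0,91.8,35,-34,0,0,91.8,35,-34,0,0,91.8,35,-34,0,0,91.8,35,-34,0,0,91.8,35,-34,0,0,91.8,35,-34,0,0,91.8,0,-16,0,0]}}

```text
time: 1.9
tool_pos: [0.4849, 0.2083, 0.2954]
tool_rot: [-3.141, 0.0, 0.428]
contact_force: [-0.7, -0.7, 0.2]
opening: 0.0918
```

Call:
{"op": "jog_arm", "data": {"rows": [91.8,0,0,0,8.3,91.8,0,0,0,8.3,91.8,0,0,0,8.3,91.8,0,0,0,8.3,91.8,0,0,0,8.3,91.8,0,0,0,8.3]}}

```text
time: 2.5
tool_pos: [0.4836, 0.2045, 0.2965]
tool_rot: [3.141, 0.0, -0.45]
contact_force: [-0.3, 0.6, -0.5]
opening: 0.092
```

```bash
python3 -c "
from h import *
g=grab('wrist','w1.png'); C=cloud(g)
go(.484,.205,.073,(.43,.903))
m=(abs(C[...,0]-.5)<.1)&(abs(C[...,1]-.2)<.1)&(C[...,2]>.10)&(C[...,2]<.16)
q=C[m];print(len(q),np.median(q,0),np.percentile(q[:,2],[1,99]),cv2.boxPoints(cv2.minAreaRect((q[:,:2]*1000).astype(np.float32))).round(0).tolist())
"
```

```text
pos [0.4836 0.2045 0.2964] ydir [-0.442 -0.897  0.001] open 91.7 F [-0.2 -0.5  0.4] t 2.55 q6 2.28
shift [  0.  -1. 223.]
turn -0.8
6096 [0.51106277 0.19321983 0.13090052] [0.12909051 0.13334299] [[454.0, 184.0], [535.0, 146.0], [563.0, 204.0], [481.0, 242.0]]
```

View pics/w1.png

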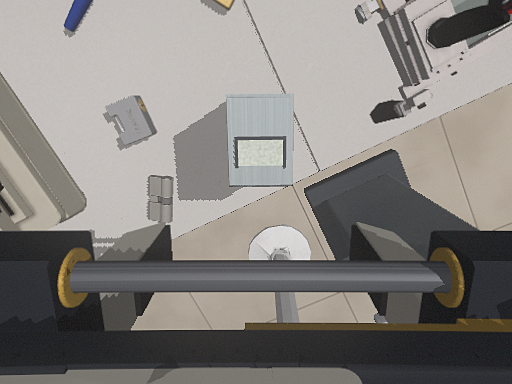

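The wrist view confirms the bin at image (260,140), with its mouth towards the robot. Cylinder_b is at (160,198) and the block padlock at (130,120). I lower the open jaws over the bin.

Call:
{"op": "jog_arm", "data": {"rows": [91.8,0,0,45,-0.8,91.8,0,0,45,0,91.8,0,0,45,0,91.8,0,0,45,0,91.8,0,0,25,0,91.8,0,0,18,0,91.8,0,0,0,0,50,0,0,0,0,50,0,0,0,0,50,0,0,0,0,50,0,0,0,0,50,0,0,0,0], "grip_force": 6}}

```text
time: 3.75
tool_pos: [0.4842, 0.2046, 0.0746]
tool_rot: [-3.141, -0.001, -0.43]
contact_force: [-0.7, 0.3, 5.3]
opening: 0.0639
```

Call:
{"op": "jog_arm", "data": {"rows": [50,0,0,0,0,50,0,0,-10,0,50,0,0,-15,0,50,0,0,-15,0,50,0,0,0,0,50,0,0,0,0]}}

```text
time: 4.35
tool_pos: [0.4835, 0.2045, 0.1136]
tool_rot: [3.141, 0.0, -0.43]
contact_force: [-0.3, 0.0, -3.3]
opening: 0.0641
```

```bash
python3 -c "
from h import *
g=grab('side'); go(.5495,.1736,.1)
cv2.imwrite('pics/s1.png',cv2.resize(g[0][170:340,130:330],(700,595))[:,:,::-1])"
```

```text
pos [0.4832 0.2044 0.1131] ydir [-0.417 -0.909  0.001] open 64.0 F [ 0.  -0.  -1.8] t 4.4 q6 2.26
shift [73.  0. 13.]
```

View pics/s1.png

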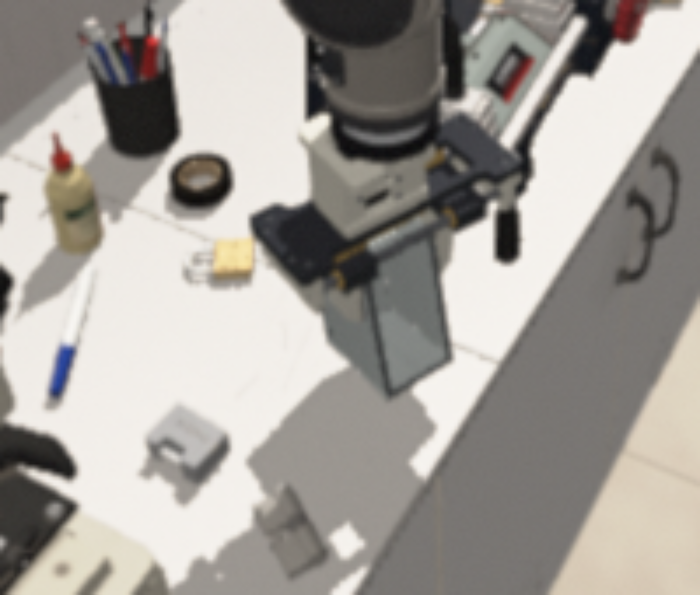

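Call:
{"op": "jog_arm", "data": {"rows": [50,0,0,0,0,50,0,0,0,0,50,0,0,0,0,50,0,0,0,0,50,0,0,0,0,50,0,0,0,0], "grip_force": 3.5}}

```text
time: 5.0
tool_pos: [0.4838, 0.2045, 0.1137]
tool_rot: [3.142, -0.0, -0.43]
contact_force: [0.1, -1.2, -3.0]
opening: 0.0639
```

```bash
python3 -c "
from h import *
go(.5495,.1736,.1)
for n in ('side','top'):
  C=cloud(grab(n))
  q=C[(abs(C[...,0]-.5)<.16)&(abs(C[...,1]-.19)<.1)&(C[...,2]>.012)&(C[...,2]<.12)]
  # coordinates along d and width relative to grasp
  r=q-[.4835,.2045,.132]; a=r[:,:2]@[.908,-.418]; w=r[:,:2]@[.418,.908]
  k=(abs(w)<.04)&(a>-.14)&(a<.16); print(n,k.sum())
  H,_,_=np.histogram2d(r[k,2],a[k],bins=[np.arange(-.12,0,.01),np.arange(-.14,.161,.02)]); print(np.arange(-.14,.16,.02).round(2)); print(H[::-1].astype(int))
"
```

```text
pos [0.4838 0.2045 0.1137] ydir [-0.417 -0.909  0.   ] open 63.9 F [ 0.1 -1.2 -3. ] t 5.0 q6 2.26
shift [73.  1. 14.]
side 1227
[-0.14 -0.12 -0.1  -0.08 -0.06 -0.04 -0.02  0.    0.02  0.04  0.06  0.08
  0.1   0.12  0.14  0.16]
[[ 0  0  0  0  1 23 19  9  3  0  0  0  0  0  0]
 [ 0  0  0  0 13 22 19 10 10  0  0  0  0  0  0]
 [ 0  0  0  0 20 18 20 13  9  6  0  0  0  0  0]
 [ 0  0  0  1 31 24 22 21 14 11  0  0  0  0  0]
 [ 0  0  0 21 23 20 20 20 17 35  0  0  0  0  0]
 [ 0  0  0 60 17 22 20 20 40  9  0  0  0  0  0]
 [ 0  0  0 25 37 21 19 21 42  0  0  0  0  0  0]
 [ 0  0  0  0 45 16 19 29 22  0  0  0  0  0  0]
 [ 0  0  0  0  3 36 20 47  4  0  0  0  0  0  0]
 [ 0  0  0  0  0 24 18 39  0  0  0  0  0  0  0]
 [ 0  0  0  0  0  0 45 12  0  0  0  0  0  0  0]]
top 114
[-0.14 -0.12 -0.1  -0.08 -0.06 -0.04 -0.02  0.    0.02  0.04  0.06  0.08
  0.1   0.12  0.14  0.16]
[[ 0  0  0  0  0  0  0  0  0  5 41  0  0  0  0]
 [ 0  0  0  0  0  0  0  0  1  3  6  0  0  0  0]
 [ 0  0  0  0  1  0  0  0  1  2  0  0  0  0  0]
 [ 0  0  0  1  0  0  0  0  1  2  0  0  0  0  0]
 [ 0  0  0  5  1  0  0  0  2  0  0  0  0  0  0]
 [ 0  0  0 14  1  0  0  0  1  0  0  0  0  0  0]
 [ 0  0  0 17  2  0  0  0  0  0  0  0  0  0  0]
 [ 0  0  0  3  1  0  0  0  0  0  0  0  0  0  0]
 [ 0  0  0  0  0  0  0  0  0  0  0  0  0  0  0]
 [ 0  0  0  0  0  0  0  0  0  0  0  0  0  0  0]
 [ 0  0  0  0  0  0  2  0  0  0  0  0  0  1  0]]
```

The bin swung under its own weight, and about 54° remains. I set its lower edge on the table and roll it down onto the base along an arc.

Call:
{"op": "jog_arm", "data": {"rows": [50,-5,0,7,0,50,-5,0,7,0,50,0,0,1,0,50,10,0,1,0,50,10,0,1,0,50,10,0,2,0,50,10,0,3,0,50,9,0,4,0,50,9,0,5,0,50,9,0,6,0,50,8,0,6,0,50,5,0,5,0,50,5,0,5,0,50,4,0,4,0,50,4,0,3,0,50,0,0,0,0]}}

```text
time: 6.7
tool_pos: [0.5588, 0.1697, 0.0529]
tool_rot: [3.141, 0.001, -0.43]
contact_force: [-0.2, -0.3, -1.6]
opening: 0.0639
```

```bash
cat > prof.py <<'E'
from h import *
go(.5495,.1736,.1)
G=np.array(observe()['tool_pos'])+[0,0,.019]
for n in ('side','top'):
  C=cloud(grab(n))
  r=C-G; a=r[...,:2]@[.908,-.418]; w=r[...,:2]@[.418,.908]
  k=(abs(w)<.042)&(a>-.14)&(a<.16)&(C[...,2]>.006)&(C[...,2]<.12); print(n,k.sum())
  H,_,_=np.histogram2d(C[k][:,2],a[k],bins=[np.arange(0,.13,.01),np.arange(-.14,.161,.02)]); print(np.arange(-.14,.16,.02).round(2)); print(H[::-1].astype(int))
E
python3 prof.py
```

```text
pos [0.5588 0.1697 0.0529] ydir [-0.417 -0.909  0.001] open 63.9 F [-0.2 -0.3 -1.6] t 6.7 q6 2.16
shift [-10.   0. -47.]
side 1370
[-0.14 -0.12 -0.1  -0.08 -0.06 -0.04 -0.02  0.    0.02  0.04  0.06  0.08
  0.1   0.12  0.14  0.16]
[[ 0  0  0  0  0  0  1  3  0  0  0  0  0  0  0]
 [ 0  0  0  0  0  0  4  4  0  0  0  0  0  0  0]
 [ 0  0 17 13 18 18 34  8  1  0  0  0  0  0  0]
 [ 0  0 77 24 17 19 21  2 14  0  0  0  0  0  0]
 [ 0  0 47 22 17 18 20  8 23  0  0  0  0  0  0]
 [ 0  0 55 13 17 16 19  8  4  0  0  0  0  0  0]
 [ 0  0 47 13 18 17 20 10 17  0  0  0  0  0  0]
 [ 0  0 49  8 18 17 15  6 23  0  0  0  0  0  0]
 [ 0  0 51  7 11 16 18 11 24  0  0  0  0  0  0]
 [ 0  0 44  9 11 17 14 15 22  0  0  0  0  0  0]
 [ 0  0 47  9  9 15 12 15 23  0  0  0  0  0  0]
 [ 0  0 20  3  3 12 22 24 26  0  0  0  0  0  0]]
top 150
[-0.14 -0.12 -0.1  -0.08 -0.06 -0.04 -0.02  0.    0.02  0.04  0.06  0.08
  0.1   0.12  0.14  0.16]
[[ 0  0  0  0  0  0  0  0  0  0  0  0  0  0  0]
 [ 0  0  0  0  0  0  0  0  0  0  0  0  0  0  0]
 [ 0  0  7  1  2  0  0  0  1  0  0  0  0  0  0]
 [ 0  0  3  5  1  0  0  0  0  0  0  0  0  0  0]
 [ 0  0  1  2  1  0  0  0  1  0  0  0  0  0  0]
 [ 0  0  1  1  0  0  0  0  0  0  0  0  0  0  0]
 [ 0  0  1  3  3  0  0  0  1  0  0  0  0  0  0]
 [ 0  0  2  3  0  0  0  0  0  0  0  0  0  0  0]
 [ 0  0  1  1  3  0  0  0  0  0  0  0  0  0  0]
 [ 0  0  4  3  1  0  0  0  0  0  0  0  1  0  0]
 [ 0  0  3  3  7  0  0  0  0  0  0  4 18 12  0]
 [ 0  0  2 11  6  1  0  1  0  0  4  5  8  9  2]]
```

Upright and flat. Release and rise for a look from above.

Call:
{"op": "jog_arm", "data": {"rows": [91.8,0,0,0,0,91.8,0,0,0,0,91.8,0,0,0,0,91.8,0,0,-20,0,91.8,0,0,-45,0,91.8,0,0,-45,0,91.8,-10,0,-48,0,91.8,-20,0,-45,0,91.8,-20,0,-45,0,91.8,0,0,0,0]}}

```text
time: 7.8
tool_pos: [0.5144, 0.1924, 0.3094]
tool_rot: [-3.133, -0.01, -0.429]
contact_force: [1.0, 0.0, -0.7]
opening: 0.0918
```

```bash
cat > blob.py <<'E'
from h import *
def blobs(g,lo=.008,hi=.03):
    C=cloud(g); m=((C[...,2]>lo)&(C[...,2]<hi)&(C[...,0]>.44)).astype(np.uint8)
    m=cv2.morphologyEx(m,cv2.MORPH_OPEN,np.ones((3,3)))
    n,l,st,ce=cv2.connectedComponentsWithStats(m)
    for i in range(1,n):
        if st[i,4]<150: continue
        q=C[l==i]; r=cv2.minAreaRect((q[:,:2]*1000).astype(np.float32)); b=cv2.boxPoints(r)
        e0,e1=b[1]-b[0],b[2]-b[1]; e=e0 if np.linalg.norm(e0)>np.linalg.norm(e1) else e1
        print(i,'px',ce[i].round(0),st[i,4],'c',np.round(r[0],0),'size',np.round(r[1],0),'longdir',(e/np.linalg.norm(e)).round(2),'z',np.percentile(q[:,2],95).round(3),'rgb',np.median(g[0][l==i],0))
E
python3 - <<'E'
from blob import *
g=grab('wrist','w2.png');blobs(g);C=cloud(g)
q=C[(abs(C[...,0]-.53)<.12)&(abs(C[...,1]-.18)<.1)&(C[...,2]>.083)&(C[...,2]<.097)]
print('bin',[np.round(x,1) for x in cv2.minAreaRect((q[:,:2]*1000).astype(np.float32))],np.median(q[:,2]))
go(.48,.357,.1)
E
```

```text
1 px [102.  28.] 888 c [738. 311.] size [15. 88.] longdir [ 0.47 -0.88] z 0.017 rgb [ 90.5  97.5 140. ]
2 px [230.  19.] 1153 c [689. 166.] size [62. 41.] longdir [0.83 0.55] z 0.016 rgb [222. 197. 139.]
5 px [ 49. 147.] 935 c [634. 450.] size [227.   7.] longdir [1. 0.] z 0.029 rgb [136. 130. 120.]
6 px [142. 143.] 1291 c [592. 337.] size [43. 53.] longdir [ 1.   -0.09] z 0.026 rgb [157. 156. 157.]
9 px [169. 213.] 646 c [483. 361.] size [33. 66.] longdir [ 0.86 -0.52] z 0.018 rgb [149. 144. 139.]
bin [array([532.1, 183.2]), array([ 64. , 129.2]), np.float64(65.4)] 0.09061997438229255
pos [0.5141 0.1916 0.3057] ydir [-0.416 -0.909 -0.005] open 91.8 F [ 0.1 -0.2  0.5] t 7.85 q6 2.22
shift [-101. -135.  206.]
```

View pics/w2.png

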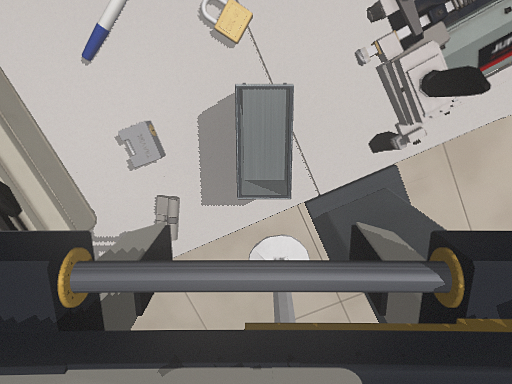

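Everything measures cleanly: the bin is upright at (0.532, 0.183). Next is cylinder_b, gripped lengthwise so it fits into the bin.

```bash
python3 -c "
from h import *
go(.483,.361,.1,(.86,-.52))"
```

```text
pos [0.5141 0.1916 0.3057] ydir [-0.416 -0.909 -0.005] open 91.8 F [ 0.1 -0.2  0.5] t 7.85 q6 2.22
shift [-100. -140.  206.]
turn -83.4
```

Call:
{"op": "jog_arm", "data": {"rows": [91.8,-20,-28,30,0,91.8,-20,-28,30,0,91.8,-20,-28,30,0,91.8,-20,-28,30,0,91.8,-20,-28,20,0,91.8,0,0,0,-8.4,91.8,0,0,0,-8.4,91.8,0,0,0,-8.4,91.8,0,0,0,-8.4,91.8,0,0,0,-8.4,91.8,0,0,0,-8.4,91.8,0,0,0,-8.4,91.8,0,0,0,-8.4,91.8,0,0,0,-8.4,91.8,0,0,0,-8,91.8,0,0,0,0,91.8,0,0,0,0]}}

```text
time: 9.55
tool_pos: [0.481, 0.3593, 0.1605]
tool_rot: [-3.141, 0.002, 1.025]
contact_force: [-0.3, -0.3, -0.9]
opening: 0.0921
```

```bash
python3 -c "
from h import *
go(.483,.361,.004,(.86,-.52))
from blob import *
blobs(grab('wrist','w3.png'))"
```

```text
pos [0.481  0.3593 0.1605] ydir [ 0.855 -0.519 -0.001] open 92.1 F [-0.3 -0.3 -0.9] t 9.55 q6 1.06
shift [  3.   1. 157.]
turn -0.1
7 px [382. 133.] 3045 c [591. 338.] size [41. 53.] longdir [ 1.   -0.08] z 0.026 rgb [161. 160. 161.]
8 px [262. 172.] 2017 c [483. 361.] size [33. 65.] longdir [ 0.86 -0.52] z 0.018 rgb [161. 155. 150.]
```

Both measurements agree. Descend and grip.

Call:
{"op": "jog_arm", "data": {"rows": [91.8,3,1,40,0,91.8,0,0,40,0,91.8,0,0,40,0,91.8,0,0,25,0,91.8,0,0,11,0,91.8,0,0,0,0,55,0,0,0,0,55,0,0,0,0,55,0,0,0,0,55,0,0,0,0,55,0,0,-10,0,55,0,0,-40,0,55,0,0,-45,0,55,0,0,-45,0,55,0,0,-10,0,55,0,0,0,0], "grip_force": 25}}

```text
time: 11.2
tool_pos: [0.4844, 0.3622, 0.1582]
tool_rot: [3.139, -0.004, 1.029]
contact_force: [-0.0, -0.1, -1.9]
opening: 0.0635
```

```bash
python3 -c "
from h import *
go(.532,.183,.08,(.908,-.418))"
```

```text
pos [0.4844 0.3622 0.1582] ydir [ 0.857 -0.516  0.002] open 63.5 F [-0.  -0.1 -1.9] t 11.2 q6 1.06
shift [-129.  133.   78.]
turn -6.3
```

Call:
{"op": "jog_arm", "data": {"rows": [55,0,0,0,-6.3,55,-29,24,0,0,55,-29,24,0,0,55,-29,24,0,0,55,-28,23,0,0,55,-28,23,0,0,55,0,0,0,0,55,0,0,0,0]}}

```text
time: 12.0
tool_pos: [0.53, 0.1816, 0.1538]
tool_rot: [-3.138, 0.002, 1.137]
contact_force: [0.9, 0.1, -2.8]
opening: 0.0636
```

```bash
python3 -c "
from h import *
go(.532,.183,.05,(.908,-.418))"
```

```text
pos [0.53   0.1816 0.1538] ydir [ 0.907 -0.421 -0.003] open 63.6 F [ 0.9  0.1 -2.8] t 12.0 q6 0.63
shift [  2.   2. 104.]
turn -0.2
```

Call:
{"op": "jog_arm", "data": {"rows": [55,2,2,25,0,55,0,0,35,0,55,0,0,30,0,55,0,0,14,0,55,0,0,0,0,74,0,0,0,0,74,0,0,0,0,74,0,0,0,0,74,0,0,0,0,74,0,0,-25,0,74,0,0,-40,0,74,0,0,-45,0,74,0,0,-40,0,74,0,0,0,0]}}

```text
time: 13.4
tool_pos: [0.5366, 0.1841, 0.2085]
tool_rot: [3.131, -0.008, 1.139]
contact_force: [0.2, 0.4, 0.1]
opening: 0.0739
```

```bash
python3 -c "
from h import *
go(.682,.162,.15,(-.55,.83))
g=grab('wrist','w4.png'); C=cloud(g)
q=C[(abs(C[...,0]-.532)<.02)&(abs(C[...,1]-.183)<.02)]; print(len(q),np.nanpercentile(q[:,2],[5,50,95]))
q=C[(abs(C[...,0]-.53)<.12)&(abs(C[...,1]-.18)<.1)&(C[...,2]>.083)&(C[...,2]<.097)]
print('bin',[np.round(x,1) for x in cv2.minAreaRect((q[:,:2]*1000).astype(np.float32))])
from blob import *
blobs(g)"
```

```text
pos [0.5366 0.1841 0.2085] ydir [ 0.908 -0.419  0.01 ] open 73.9 F [0.2 0.4 0.1] t 13.4 q6 0.63
shift [ 40. 141.  60.]
turn 31.7
1230 [0.00350166 0.01720429 0.30206541]
bin [array([531.9, 183.4]), array([ 64.3, 130.1]), np.float64(65.4)]
1 px [245.  11.] 1241 c [588. 322.] size [22. 54.] longdir [ 0.92 -0.4 ] z 0.026 rgb [154. 140. 135.]
2 px [459.   9.] 477 c [772. 247.] size [14. 35.] longdir [ 0.48 -0.88] z 0.017 rgb [220. 219. 217.]
3 px [503.  32.] 572 c [805. 205.] size [40. 16.] longdir [0.26 0.96] z 0.028 rgb [98. 91. 75.]
4 px [394. 126.] 1633 c [688. 167.] size [62. 40.] longdir [0.84 0.55] z 0.016 rgb [234. 215. 152.]
5 px [486. 155.] 2057 c [758.  95.] size [60. 50.] longdir [0.24 0.97] z 0.02 rgb [51. 48. 46.]
11 px [257. 169.] 1409 c [532. 184.] size [27. 65.] longdir [ 0.91 -0.42] z 0.021 rgb [124. 121. 117.]
12 px [257. 191.] 915 c [529. 177.] size [ 45. 125.] longdir [ 0.91 -0.42] z 0.028 rgb [95. 97. 98.]
```

Cylinder_b is in the bin at its centre. Next, the shackle padlock.

Call:
{"op": "jog_arm", "data": {"rows": [62,10,35,13,0,62,10,35,13,0,62,10,35,13,0,62,10,35,13,0,62,0,0,0,8,62,0,0,0,8,62,0,0,0,8,62,0,0,0,7.7,62,0,0,0,0,62,0,0,0,0]}}

```text
time: 14.45
tool_pos: [0.677, 0.161, 0.1487]
tool_rot: [-3.141, 0.001, 0.589]
contact_force: [-0.6, -0.2, 0.1]
opening: 0.062
```

```bash
python3 -c "
from h import *
go(.681,.162,.004,(-.55,.83))
from blob import *
blobs(grab('wrist','w5.png'))"
```

```text
pos [0.677  0.161  0.1487] ydir [ 0.555 -0.832 -0.001] open 62.0 F [-0.6 -0.2  0.1] t 14.45 q6 1.11
shift [  4.   2. 145.]
turn 0.2
1 px [176.  16.] 3472 c [749. 291.] size [ 16. 134.] longdir [ 0.47 -0.88] z 0.017 rgb [191. 189. 186.]
2 px [307.  24.] 244 c [802. 201.] size [10. 35.] longdir [ 0.01 -1.  ] z 0.029 rgb [99.  93.5 79. ]
3 px [455.  67.] 1095 c [844.  78.] size [69. 28.] longdir [0.77 0.63] z 0.029 rgb [42. 41. 40.]
4 px [383. 139.] 3068 c [763.  93.] size [60. 60.] longdir [ 0.65 -0.76] z 0.02 rgb [62. 60. 57.]
5 px [ 38. 147.] 3593 c [593. 337.] size [42. 54.] longdir [ 1.   -0.09] z 0.026 rgb [152. 148. 147.]
6 px [265. 169.] 2081 c [689. 166.] size [61. 40.] longdir [0.84 0.55] z 0.015 rgb [226. 202. 143.]
7 px [210. 246.] 287 c [595. 165.] size [39.  1.] longdir [0.41 0.91] z 0.029 rgb [115. 118. 118.]
```

Call:
{"op": "jog_arm", "data": {"rows": [62,5,1.5,35,0,62,0,0,40,0,62,0,0,40,0,62,0,0,20,0,62,0,0,10,0,62,0,0,0,0,30,0,0,0,0,30,0,0,0,0,30,0,0,0,0,30,0,0,0,0,30,0,0,-10,0,30,0,0,-40,0,30,0,0,-45,0,30,0,0,-45,0,30,0,0,-10,0,30,0,0,0,0]}}

```text
time: 16.1
tool_pos: [0.6834, 0.1628, 0.1576]
tool_rot: [3.139, -0.004, 0.585]
contact_force: [-0.4, 0.4, -1.5]
opening: 0.0394
```

```bash
python3 -c "
from h import *
go(.532,.183,.105,(.418,.908))"
```

```text
pos [0.6834 0.1628 0.1576] ydir [ 0.553 -0.833  0.002] open 39.4 F [-0.4  0.4 -1.5] t 16.1 q6 1.11
shift [-115. -101.   52.]
turn 58.3
```

Call:
{"op": "jog_arm", "data": {"rows": [30,-30,-27,0,0,30,-30,-27,0,0,30,-29,-26,0,0,30,-29,-26,0,0,30,0,0,0,8.4,30,0,0,0,8.4,30,0,0,0,8.3,30,0,0,0,8.3,30,0,0,0,8.3,30,0,0,0,8.3,30,0,0,0,8.3,30,0,0,0,0,30,0,0,0,0]}}

```text
time: 17.4
tool_pos: [0.5246, 0.1856, 0.1532]
tool_rot: [3.14, 0.002, -0.428]
contact_force: [0.7, -1.3, -1.1]
opening: 0.0393
```

```bash
python3 -c "
from h import *
go(.526,.186,.098,(.418,.908))"
```

```text
pos [0.5246 0.1856 0.1532] ydir [-0.415 -0.91   0.002] open 39.3 F [ 0.7 -1.3 -1.1] t 17.4 q6 2.2
shift [ 1. -1. 55.]
turn 0.2
```

Call:
{"op": "jog_arm", "data": {"rows": [30,1,-1,25,0,30,0,0,20,0,30,0,0,10,0,30,0,0,0,0,30,0,0,0,0,60,0,0,0,0,60,0,0,0,0,60,0,0,0,0,60,0,0,0,0,60,0,0,-30,0,60,0,0,-45,0,60,0,0,-45,0,60,0,0,-20,0,60,0,0,0,0,60,0,0,0,0]}}

```text
time: 18.9
tool_pos: [0.5266, 0.1862, 0.2395]
tool_rot: [3.142, -0.0, -0.432]
contact_force: [0.6, -0.2, -0.1]
opening: 0.0602
```

```bash
python3 -c "
from h import *
go(.49,-.40,.30)
g=grab('wrist','w6.png'); C=cloud(g)
q=C[(abs(C[...,0]-.53)<.12)&(abs(C[...,1]-.18)<.1)&(C[...,2]>.083)&(C[...,2]<.097)]
print('bin',[np.round(x,1) for x in cv2.minAreaRect((q[:,:2]*1000).astype(np.float32))])
cv2.imwrite('pics/w6c.png',cv2.resize(g[0][0:240,80:400],(640,480))[:,:,::-1])"
```

```text
pos [0.5266 0.1862 0.2395] ydir [-0.419 -0.908  0.   ] open 60.2 F [ 0.6 -0.2 -0.1] t 18.9 q6 2.21
shift [212. 548. -60.]
bin [array([532. , 183.2]), array([ 64.1, 129.5]), np.float64(65.4)]
```

View pics/w6c.png

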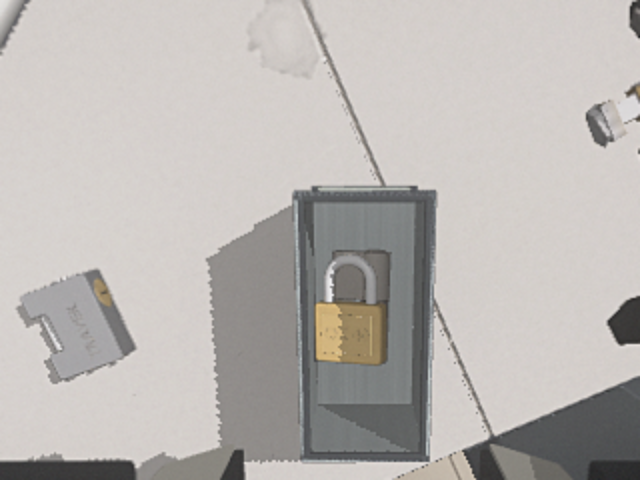

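The padlock lies on cylinder_b inside the bin, and the bin has not moved. Last is cylinder_a, so I check the machine's height for the transit.

```bash
python3 -c "
from h import *
P=np.load('top0.npy')
for y in np.arange(-.5,.15,.05):
  print(round(y,2),[np.nanmax(np.r_[-1,P[(abs(P[...,1]-y)<.025)&(P[...,0]>x)&(P[...,0]<x+.1)][:,2]]).round(2) for x in(.25,.35,.45,.55)])
go(.40,.10,.3); go(.36,-.2,.3);go(.44,-.38,.25,(.8,.6))"
```

```text
-0.5 [np.float64(0.59), np.float64(0.01), np.float64(0.02), np.float64(0.87)]
-0.45 [np.float64(0.59), np.float64(0.01), np.float64(0.02), np.float64(0.87)]
-0.4 [np.float64(0.58), np.float64(0.01), np.float64(0.02), np.float64(0.87)]
-0.35 [np.float64(0.57), np.float64(0.01), np.float64(0.01), np.float64(1.3)]
-0.3 [np.float64(-0.8), np.float64(0.01), np.float64(0.2), np.float64(1.3)]
-0.25 [np.float64(-0.8), np.float64(0.01), np.float64(0.21), np.float64(1.3)]
-0.2 [np.float64(-0.8), np.float64(0.01), np.float64(0.22), np.float64(1.3)]
-0.15 [np.float64(0.76), np.float64(0.01), np.float64(0.24), np.float64(1.3)]
-0.1 [np.float64(0.76), np.float64(0.01), np.float64(0.13), np.float64(1.3)]
-0.05 [np.float64(0.75), np.float64(0.01), np.float64(0.13), np.float64(1.3)]
-0.0 [np.float64(0.51), np.float64(0.01), np.float64(0.23), np.float64(1.3)]
0.05 [np.float64(0.24), np.float64(0.01), np.float64(0.25), np.float64(1.3)]
0.1 [np.float64(-0.8), np.float64(0.01), np.float64(0.01), np.float64(1.3)]
pos [0.5262 0.1862 0.2385] ydir [-0.419 -0.908  0.001] open 59.8 F [-0.3  0.  -0.1] t 18.95 q6 2.21
shift [-79. 131. -61.]
pos [0.5262 0.1862 0.2385] ydir [-0.419 -0.908  0.001] open 59.8 F [-0.3  0.  -0.1] t 18.95 q6 2.21
shift [ 11. 420. -61.]
pos [0.5262 0.1862 0.2385] ydir [-0.419 -0.908  0.001] open 59.8 F [-0.3  0.  -0.1] t 18.95 q6 2.21
shift [159. 550. -11.]
turn 28.4
```

Call:
{"op": "jog_arm", "data": {"rows": [60,-20,33,-18,0,60,-20,33,-18,0,60,-20,33,-18,0,60,-20,33,-18,0,80,13,41,0,0,80,13,41,0,0,80,13,41,0,0,80,13,41,0,0,80,13,41,0,0,80,13,41,0,0,80,13,41,0,0,91.8,30,26,0,0,91.8,30,26,0,0,91.8,30,26,0,0,91.8,30,26,0,0,91.8,28,26,0,0,91.8,0,0,0,0,91.8,0,0,0,0]}}

```text
time: 20.75
tool_pos: [0.4409, -0.3787, 0.3092]
tool_rot: [-3.14, 0.004, -0.433]
contact_force: [0.1, 0.3, 0.9]
opening: 0.092
```

```bash
python3 -c "
from h import *
from blob import *
g=grab('wrist','w7.png'); C=cloud(g); blobs(g)
go(.49,-.4,.15,(.8,.6))
m=(C[...,2]>.05)&(C[...,0]<.65)&(C[...,0]>.42)&(C[...,2]<.25)
for x in np.arange(.42,.64,.02):
  q=C[m&(abs(C[...,0]-x-.01)<.01)]
  if len(q): print(round(x,2),'ymin',q[:,1].min().round(3),'z',q[q[:,1].argmin(),2].round(3),len(q))
"
```

```text
2 px [373.  55.] 1218 c [ 488. -557.] size [ 16. 136.] longdir [ 0.64 -0.77] z 0.016 rgb [213. 170.  61.]
7 px [259. 101.] 1134 c [ 498. -402.] size [65. 33.] longdir [0.79 0.61] z 0.018 rgb [237. 220. 155.]
pos [ 0.4408 -0.378   0.3101] ydir [-0.419 -0.908 -0.002] open 91.9 F [ 0.5 -0.3  0.6] t 20.8 q6 1.16
shift [ 54.  -0. 160.]
turn 28.4
0.46 ymin -0.308 z 0.09 864
0.48 ymin -0.308 z 0.083 1605
0.5 ymin -0.302 z 0.051 3687
0.52 ymin -0.301 z 0.055 5127
0.54 ymin -0.299 z 0.055 4649
0.56 ymin -0.299 z 0.129 4115
0.58 ymin -0.297 z 0.192 3751
0.6 ymin -0.294 z 0.055 3310
0.62 ymin -0.293 z 0.055 2305
0.64 ymin -0.291 z 0.051 377
```

View pics/w7.png

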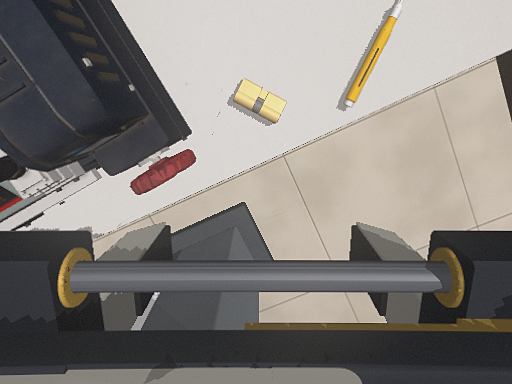

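Cylinder_a is at image (258,101), world (0.498, -0.402). A lengthwise grip clears the machine by about 15 mm.

Call:
{"op": "jog_arm", "data": {"rows": [91.8,21,-1,40,0,91.8,21,-1,40,0,91.8,20,0,40,0,91.8,0,0,30,0,91.8,0,0,0,7,91.8,0,0,0,7,91.8,0,0,0,7,91.8,0,0,0,6.5,91.8,0,0,0,0,91.8,0,0,0,0]}}

```text
time: 21.8
tool_pos: [0.4983, -0.402, 0.1622]
tool_rot: [-3.142, -0.0, -0.908]
contact_force: [-0.1, -0.0, -0.4]
opening: 0.0921
```

```bash
python3 -c "
from h import *
from blob import *
blobs(grab('wrist','w8.png'))
go(.498,-.402,.004,(.79,.61))"
```

```text
1 px [67. 12.] 3082 c [ 688. -425.] size [157.  19.] longdir [0.76 0.65] z 0.026 rgb [134.5  63.   54. ]
2 px [380.  59.] 2030 c [ 477. -542.] size [14. 98.] longdir [ 0.65 -0.76] z 0.016 rgb [179. 141.  48.]
3 px [ 73. 181.] 1322 c [ 626. -293.] size [152.   3.] longdir [1.   0.08] z 0.029 rgb [48. 48. 50.]
4 px [261. 172.] 2182 c [ 498. -402.] size [65. 33.] longdir [0.79 0.61] z 0.018 rgb [218. 193. 133.]
5 px [184. 244.] 223 c [ 515. -302.] size [32.  3.] longdir [1.   0.04] z 0.029 rgb [52. 52. 55.]
pos [ 0.4984 -0.4023  0.1621] ydir [-0.789 -0.615 -0.   ] open 91.9 F [-0.  -1.1 -1.5] t 21.85 q6 1.68
shift [ -0.   0. 158.]
turn 0.3
```

Call:
{"op": "jog_arm", "data": {"rows": [91.8,0,0,40,0,91.8,0,0,40,0,91.8,0,0,40,0,91.8,0,0,25,0,91.8,0,0,12,0,91.8,0,0,0,0,55,0,0,0,0,55,0,0,0,0,55,0,0,0,0,55,0,0,0,0,55,0,0,-10,0,55,0,0,-40,0,55,0,0,-45,0,55,0,0,-50,0,55,0,0,-50,0,55,0,0,-50,0,55,0,0,-50,0,55,0,0,-20,0,55,0,0,0,0]}}

```text
time: 23.75
tool_pos: [0.499, -0.4035, 0.3245]
tool_rot: [-3.141, -0.008, -0.912]
contact_force: [-0.9, -0.3, -2.2]
opening: 0.0635
```

```bash
python3 -c "
from h import *
go(.38,-.22,.3); go(.38,.1,.3);go(.532,.183,.2,(.908,-.418))"
```

```text
pos [ 0.499  -0.4035  0.3245] ydir [-0.791 -0.612 -0.001] open 63.5 F [-0.9 -0.3 -2.2] t 23.75 q6 1.68
shift [-218.  -18.   23.]
pos [ 0.499  -0.4035  0.3245] ydir [-0.791 -0.612 -0.001] open 63.5 F [-0.9 -0.3 -2.2] t 23.75 q6 1.68
shift [-471. -214.   21.]
pos [ 0.499  -0.4035  0.3245] ydir [-0.791 -0.612 -0.001] open 63.5 F [-0.9 -0.3 -2.2] t 23.75 q6 1.68
shift [-445. -385.  121.]
turn 62.5
```

Call:
{"op": "jog_arm", "data": {"rows": [55,-44,-4,0,0,55,-44,-4,0,0,55,-44,-4,0,0,55,-43,-3,0,0,55,-43,-3,0,0,55,-36,-28,0,0,55,-36,-28,0,0,55,-36,-28,0,0,55,-36,-28,0,0,55,-36,-28,0,0,55,-36,-28,0,0,55,-37,-28,0,0,55,6,-43,0,0,55,6,-43,0,0,55,7,-43,0,0,55,7,-42,0,0,55,0,0,0,0]}}

```text
time: 25.45
tool_pos: [0.5327, 0.1863, 0.3146]
tool_rot: [3.136, 0.003, -0.911]
contact_force: [-0.4, 0.5, -2.3]
opening: 0.0633
```

Call:
{"op": "jog_arm", "data": {"rows": [55,0,0,0,-8.4,55,0,0,0,-8.4,55,0,0,0,-8.4,55,0,0,0,-8.4,55,0,0,0,-8.4,55,0,0,0,-8.4,55,0,0,0,-8.4,55,0,0,0,-8.4,55,0,0,0,-8.4,55,0,0,0,-8.4,55,0,0,0,-8.4,55,0,0,0,-8.4,55,0,0,0,-8.4,55,0,0,0,-8.3,55,0,0,0,0,55,0,0,0,0]}}

```text
time: 27.05
tool_pos: [0.5298, 0.1843, 0.3186]
tool_rot: [-3.14, 0.001, 1.135]
contact_force: [1.0, 0.4, -3.0]
opening: 0.0635
```

```bash
python3 -c "
from h import *
go(.532,.183,.07,(.908,-.418))
g=grab('wrist'); C=cloud(g)
q=C[(abs(C[...,0]-.53)<.12)&(abs(C[...,1]-.18)<.1)&(C[...,2]>.083)&(C[...,2]<.097)]
print('bin',[np.round(x,1) for x in cv2.minAreaRect((q[:,:2]*1000).astype(np.float32))])
r=C-[.532,.183,0]; a=r[...,:2]@[.908,-.418]; w=r[...,:2]@[.418,.908]
k=(abs(a)<.06)&(abs(w)<.027)&(C[...,2]<.1); print('content z',np.percentile(C[k][:,2],[50,95,99.5]))
"
```

```text
pos [0.5298 0.1843 0.3186] ydir [ 0.906 -0.423 -0.002] open 63.5 F [ 1.   0.4 -3. ] t 27.05 q6 0.63
shift [  0.   3. 249.]
turn -0.3
bin [array([532. , 183.2]), array([ 64.5, 130. ]), np.float64(65.5)]
content z [0.00477536 0.03519068 0.09104159]
```

Call:
{"op": "jog_arm", "data": {"rows": [55,0,3,40,0,55,0,0,45,0,55,0,0,45,0,55,0,0,40,0,55,0,0,30,0,55,0,0,30,0,55,0,0,20,0,55,0,0,6,0,55,0,0,0,0,74,0,0,0,0,74,0,0,0,0,74,0,0,0,0,74,0,0,0,0,74,0,0,-25,0,74,0,0,-40,0,74,0,0,-45,0,74,0,0,-45,0,74,0,0,-40,0,74,0,0,-20,0,74,0,0,0,0]}}

```text
time: 29.1
tool_pos: [0.5345, 0.1836, 0.2827]
tool_rot: [3.135, -0.004, 1.139]
contact_force: [1.4, 0.2, -0.2]
opening: 0.0739
```

```bash
python3 -c "
from h import *
from blob import *
go(.532,.183,.07)
g=grab('wrist'); C=cloud(g)
q=C[(abs(C[...,0]-.53)<.12)&(abs(C[...,1]-.18)<.1)&(C[...,2]>.083)&(C[...,2]<.097)]
print('bin',[np.round(x,1) for x in cv2.minAreaRect((q[:,:2]*1000).astype(np.float32))])
blobs(g)
cv2.imwrite('pics/w9.png',cv2.resize(g[0][0:240,80:400],(640,480))[:,:,::-1])"
```

```text
pos [0.5345 0.1836 0.2827] ydir [ 0.908 -0.419  0.006] open 73.9 F [ 1.4  0.2 -0.2] t 29.1 q6 0.63
shift [ -3.  -3. 213.]
bin [array([532.1, 183.5]), array([ 63.9, 129.8]), np.float64(65.2)]
1 px [249.  16.] 1590 c [592. 337.] size [40. 53.] longdir [ 0.99 -0.12] z 0.026 rgb [180. 178. 180.]
2 px [416.  14.] 666 c [766. 259.] size [15. 61.] longdir [ 0.48 -0.87] z 0.017 rgb [220. 219. 217.]
3 px [462.  42.] 361 c [806. 203.] size [41. 19.] longdir [0.15 0.99] z 0.029 rgb [99. 92. 77.]
4 px [454. 143.] 1622 c [763.  93.] size [61. 62.] longdir [ 0.99 -0.1 ] z 0.02 rgb [57. 54. 53.]
5 px [508. 139.] 211 c [827.  67.] size [45.  9.] longdir [0.25 0.97] z 0.021 rgb [37. 36. 35.]
11 px [257. 178.] 397 c [520. 158.] size [ 13. 125.] longdir [ 0.88 -0.48] z 0.027 rgb [96. 97. 97.]
```

View pics/w9.png

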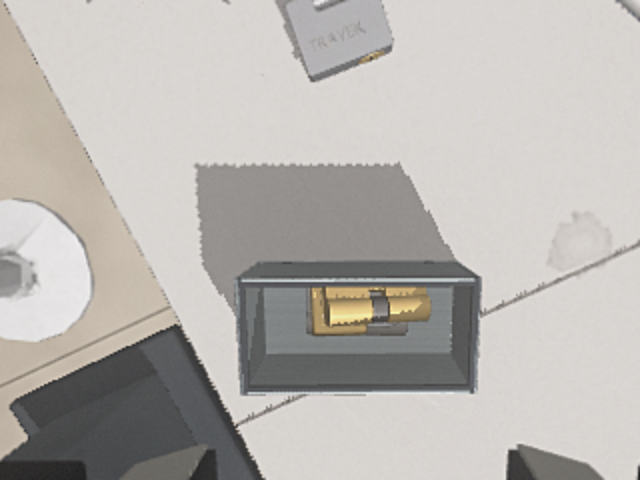

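All three rejects are in the bin, and the block padlock and tape roll have not moved. Handing in.

```bash
python3 -c "
from cell import *
print(hand_in())"
```

```text
the job is handed in; nothing more can be done
None
```

The job is done and handed in at about 29 s, with the arm clear of everything. The bin stands upright and holds cylinder_a, cylinder_b and the shackle padlock.

**How it went:** I gripped the bin across its width, lifted it slightly and let it swing in a light grip. I then set its lower edge on the table and rolled it down onto its base. After that I dropped in cylinder_b, the padlock and cylinder_a, in that order. None of the forces reported after the moves came near the limits.

**Last checks:**
- **Bin:** its rim is level at 90 mm, centred at (0.532, 0.183), and has not moved since I stood it up.
- **Rejects:** the final wrist picture shows cylinder_a on top of the padlock. Cylinder_b was seen beneath the padlock just before.
- **Left alone:** the block padlock and tape roll are still where I first measured them. I last saw the tester while picking up cylinder_a; it was not touched, but it was not in the final picture.

No check failed or disagreed.

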